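# Charge the bench shaker and hold its dial at the third notch

### The arm

A 6-joint arm with a two-finger parallel gripper is mounted at the origin on a cart in front of the work surface, level with it; the furniture and walls round the work are solid. World frame = base frame: x ahead of the robot, y to its left, z up, the work surface at z = 0. Lengths are in mm, angles in rad, forces in N, time in s.
With the tool pointing down it reaches from about 275 to 750 mm from the base axis. Payload 10.2 kg.
Tool frame: the origin (TCP) lies on the front face of the gripper's body, between the roots of the fingers; the fingertips stand 73 mm ahead of it and the grasp point (between the pads) lies 54 mm ahead of it; z points along the fingers, y is the direction in which the jaws open and shut (so a half turn about z gives the same grasp; the last joint's range is limited). The gripper opens to 85 mm and grips with 20 to 120 N. Pads are 22 mm wide; open, the fingers measure 114 mm over their backs; the gripper's body (76 mm by 85 mm) begins 54 mm behind the grasp point. The pads swing forward as they close: fully open they stand 13 mm farther back than shut.
Start: joints at [0.933, 0.313, 1.498, -0, 1.331, -0.223], TCP at [211.592, 480.48, 303.894] pointing down, gripper open.
Joint ranges: [-2.94, 2.94], [-0.97, 2.17], [0.19, 2.56], [-1.23, 4.37], [0.02, 3.11], [-2.88, 2.88]. Speed limits (rad/s): [2.39, 2.39, 3.01, 3.14, 3.14, 3.14].

### API

Orientations are given as a unit quaternion [w, x, y, z].
In Python, from rig import ctrl gives the robot as it stands. The module is installed in compiled form; this text tells all that it offers.
- The arm moves only by the shell command python3 -m creep 'ROWS' [OPENING] [FORCE]. ROWS is text: rows parted by semicolons, each of 6 numbers parted by spaces: the shift along the tool's x, y, z scaled (see below), then the turn, a rotation vector about the tool's x, y, z scaled (see below). In form: tx ty tz wx wy wz; .... A call has 1 to 8 rows; each row shifts and turns the commanded pose from where the row before left it, along the tool's axes as they then stand; what a row does not reach is not made up. The controller multiplies each number of a shift by 0.02 m and each number of a turn by 5 degrees. A row lasts 1/10 s, in which the tool goes at most 50 mm and 8.59 degrees, less where a joint would pass 70% of its speed; a pose out of reach is approached as far as the arm can. A call with a number of a shift or a turn outside -1 to 1 is refused whole. A call with a gripper value outside its range is refused whole. OPENING is the opening, from 0 (shut) to 1 (fully open), set as the call begins (- or left out, the last holds). The fingers move at their own pace and stop on an object; FORCE is the grip in N (left out, the last holds). Time passes only in rows, so rows that do not move let the fingers close. It gives the time, the measured TCP pose, the force and the opening at its end, in the units of the state.
- ctrl.sense(): the state, without advancing time (a new reading comes with each control period).
- ctrl.capture(name): name is "scene" or "side" or "wrist"; returns the picture (400x640x3 uint8, blue, green, red); there is no depth.
- ctrl.get_calibration(name): a dict with "mtx" (3x3 intrinsics, pixels), "k1" (the pictures are not rectified: a ray, as slopes to the right and down, at radius r is drawn at 1 + k1 r^2 times it, then the intrinsics apply), "R" (3x3) and "t" (3): a world point X has camera coordinates R X + t. Camera axes: x right, y down, z forward; pixel columns grow to the right and rows downward; lengths in mm; the calibration is good to about 2 mm. A picture is of the moment at which its call begins: read the wrist's pose just before it. get_calibration takes no time and is no camera call; for the wrist camera it gives the pose at the moment of the call.
- ctrl.finish_job(): hands the job in, once; it reports no verdict.
The state is a dict: "time_s": time; "joints": joint angles; "dq": joint speeds; "tau": joint torques, N m; "eef_pos": TCP position; "ee_rot": TCP orientation; "force": force on the tool from outside, world axes, zero at the start; "wrist_torque": the same for the moment, N m; "grip_width": opening from 0.0 (shut) to 1.0 (fully open).
Only numpy, scipy, OpenCV 4.12 (cv2) and the standard library are available. Lean on these libraries where they do the work, as an engineer would, in place of code of your own. Each camera call takes 0.05 s, during which the arm holds its last target. There are 200 camera calls.

### The job

With the scoop, tip at least three of the four white beads from the grey tray into the steel cup on the bench shaker, without spilling any on the bench or touching them with the fingers, then stand the scoop upright in the tray or on the bench and let go. Then press the shaker's spring-return dial lever down past two notches to the third (pointer at the three dots, short of the stop) and finish while still holding it there. Leave the tally counter alone.

Things in the scene. Friction and masses are not known exactly. Their poses are not given: they have to be found in the camera images.
- tray: Grey open tray, fixed, 208 x 78 mm outside, long along its x, which points roughly to the robot's right (world -y). Origin: centre of underside, z up. Inner floor 6 mm above the bench, inside 200 x 70 mm, wall tops 30 mm above the bench. Scoop stands in its +x (right) end, beads lie in its -x (left) end. Tray and shaker may swap sides (left/right).
- scoop: Aluminium scoop, about 90 g, upright black handle, loose in the tray's +x end, mouth to -x. Origin: at the sole under the handle; x from mouth to handle, z up. Handle: post 14 mm (x) x 28 mm (y), up to 105 mm above the sole. Floor 2 mm thick, x -85 to +12 mm. Side walls 24 mm high, x -60 to -10 mm, inside 59 mm wide in front, 47 mm behind; back wall 26 mm high at x -10 mm.
- bead_1: One of four like white glazed ceramic beads, smooth balls 20 mm in diameter, 16 g, loose in the -x end of the tray. Origin at its centre.
- bead_2: One of four like white glazed ceramic beads, smooth balls 20 mm in diameter, 16 g, loose in the -x end of the tray. Origin at its centre.
- bead_3: One of four like white glazed ceramic beads, smooth balls 20 mm in diameter, 16 g, loose in the -x end of the tray. Origin at its centre.
- bead_4: One of four like white glazed ceramic beads, smooth balls 20 mm in diameter, 16 g, loose in the -x end of the tray. Origin at its centre.
- shaker: Grey bench shaker, fixed. Housing 140 (x) x 110 (y) mm, top 100 mm above the bench; origin at the centre of its underside, z up, front face (toward the robot) at its x = -70 mm. A steel cup stands on its top, centred at x = 10 mm, y = 0; the dial is on its front face, its lever reaching out past its -y (right) side.
- cup_rim (a point): Centre of the cup's mouth, 150 mm above the bench; the cup is 90 mm across outside, 84 mm inside, 42 mm deep.
- cup_in (a point): Centre of the cup's inner floor, 108 mm above the bench.
- dial_turn (a joint): Dial lever: 0 at rest (pointing to the shaker's -y, 0.52 rad above level), grows as it is pressed down. Notches at 0.30, 0.60, 0.90 (0.38 rad below level), stop at 1.25. It clicks at each but stays at none: a spring always returns it. Takes 4 to 9 N on the paddle. Across from the lever a pointer rises past marks: thin dash (rest), one, two, three dots.
- dial_axis (a point): Point on the dial's turning axis, 75 mm above the bench, level with the middle of the paddle along the shaker's x. The axis is parallel to the shaker's x axis.
- tally_counter: Bystander: round tally counter, 50 x 61 x 17 mm, loose on the bench at the back, in the middle. Origin at the centre of its underside. Leave it alone.
- scoop_lip (a point): Middle of the scoop's bevelled front lip, at sole height, 85 mm in front of the handle's centre; the lip is 64 mm wide (3 mm play each side in the tray). Slid along the tray floor to the -x end wall it goes under the beads and they ride up into the scoop (push of up to about 20 N). Raising the lip some 20 degrees keeps them in; lowering it 30 to 45 degrees rolls them out.
- paddle (a point): Black round bar at the end of the dial lever, the place to press: 16 mm in diameter, 36 mm long along the shaker's x axis. Point at the middle of the bar, 90 mm from the dial axis; it moves with the lever (about 120 mm above the bench at rest, 42 mm at the third notch).
- dial: The dial with its lever and paddle (black disc 52 mm across on the shaker's front face, steel lever). Origin on the dial axis at the front face; it turns about the shaker's x axis.
Not all that is in view belongs to the job. There is more than one size of the scoop; the job needs the larger.

How it is judged:
By the outcome, as a careful person would: the job done as asked, in the order asked, and still so for the second after the job is handed in, while the arm keeps its last pose, push and grip.
It also fails if it takes over 64 s, if anything falls off the work surface, if the arm or the gripper's body presses on something with over 40 N, if the wrist force passes 120 N, or if a joint passes its speed limit or range.

## Working session

There is one attempt and no reset: what is moved stays moved. The work goes in short steps, Python scripts to look and compute and a shell command to move; the robot and the scene stay as the last step left them, time stands still between calls to the robot, and variables do not carry over. Pictures are saved under pics/ and viewed, and the job is handed in when it is done.

```bash
mkdir -p pics; python3 - <<'E'
from rig import ctrl
import cv2
s=ctrl.sense();print(s)
for n in("scene","side","wrist"):
    c=ctrl.get_calibration(n);print(n,c)
    cv2.imwrite(f"pics/{n}0.png",ctrl.capture(n))
E
```

```text
{'time_s': 0.0, 'joints': array([ 9.32594128e-01,  3.13475002e-01,  1.49846251e+00,  2.79929120e-05,
        1.33100338e+00, -2.23374634e-01]), 'dq': array([ 5.62878508e-06, -1.05485444e-03,  8.49451210e-04, -8.53289043e-04,
        8.78051476e-04, -5.53402329e-04]), 'tau': array([-1.33855992e-03, -4.12274909e+01, -2.59728670e+01, -3.48667090e-04,
        4.37758208e-03,  9.47535256e-06]), 'eef_pos': array([211.48218753, 480.33492089, 303.31265065]), 'ee_rot': array([-2.93853962e-04,  2.05933020e-01,  9.78565857e-01, -6.06849825e-04]), 'force': array([0.1341454 , 0.85367507, 0.50306458]), 'wrist_torque': array([-0.00379324,  0.01525042,  0.00704545]), 'grip_width': 1.0016371646920248}
scene {'mtx': array([[497.20041807,   0.        , 316.15901161],
       [  0.        , 497.20041807, 205.87404251],
       [  0.        ,   0.        ,   1.        ]]), 'k1': -0.09403200575476284, 'R': array([[ 0.43705   , -0.89927228, -0.01722383],
       [-0.71143295, -0.33391591, -0.61835534],
       [ 0.5503185 ,  0.28250581, -0.78570988]]), 't': array([-260.83168925,  462.15079225,  853.01128302])}
side {'mtx': array([[415.85459921,   0.        , 312.10298162],
       [  0.        , 415.85459921, 198.97457155],
       [  0.        ,   0.        ,   1.        ]]), 'k1': -0.05218365295812495, 'R': array([[ 0.89040799, -0.45465668,  0.02146898],
       [-0.22876054, -0.48778972, -0.84245463],
       [ 0.39349997,  0.74521708, -0.53833937]]), 't': array([-508.23402674,  234.13933779,  841.19466215])}
wrist {'mtx': array([[288.61011628,   0.        , 315.40707942],
       [  0.        , 288.61011628, 197.58443703],
       [  0.        ,   0.        ,   1.        ]]), 'k1': 0.015049782740758001, 'R': array([[ 4.01736961e-01,  9.15754971e-01, -4.97978504e-04],
       [ 8.83980597e-01, -3.87655590e-01,  2.61345457e-01],
       [ 2.39135358e-01, -1.05432333e-01, -9.65245204e-01]]), 't': array([-525.86710985,  -34.61367208,  377.25356463])}
```

View pics/scene0.png

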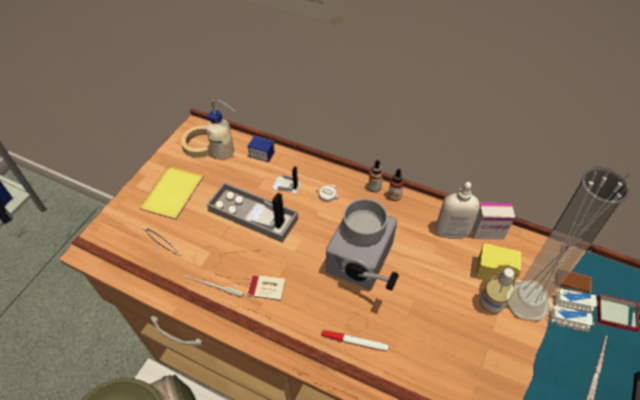

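View pics/side0.png

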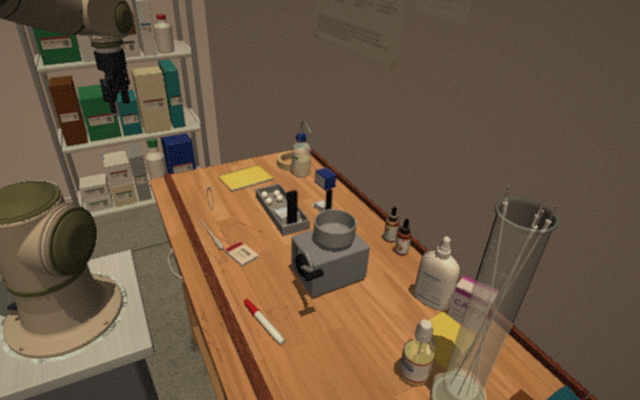

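View pics/wrist0.png

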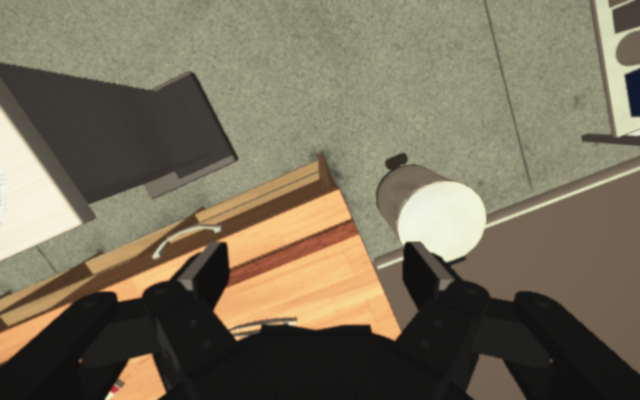

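The candidates for the scoop are the handle in the tray, scene (278,210), and a smaller one on the bench behind it, scene (292,180). I choose the larger, in the tray. The shaker is at (362,245), its paddle at (392,280) and the beads near (228,200). Next are close crops to check the choice and pick pixels.

```bash
python3 - <<'E'
import cv2
a=cv2.imread("pics/scene0.png");
cv2.imwrite("pics/c1.png",cv2.resize(a[150:250,190:323],None,fx=6,fy=6,interpolation=cv2.INTER_CUBIC))
cv2.imwrite("pics/c2.png",cv2.resize(a[190:310,300:420],None,fx=5,fy=5,interpolation=cv2.INTER_CUBIC))
a=cv2.imread("pics/side0.png");
cv2.imwrite("pics/c3.png",cv2.resize(a[170:300,245:375],None,fx=4.6,fy=4.6,interpolation=cv2.INTER_CUBIC))
E
```

```text
(no output)
```

View pics/c1.png

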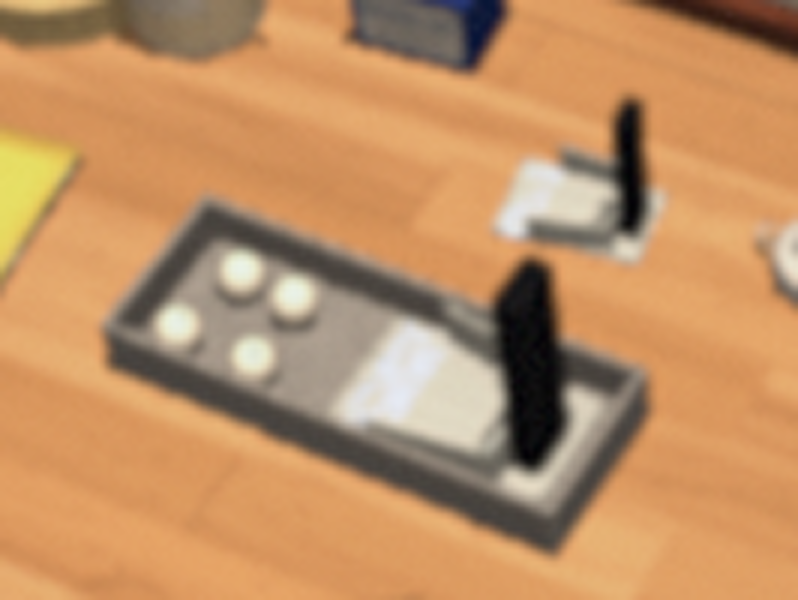

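View pics/c2.png

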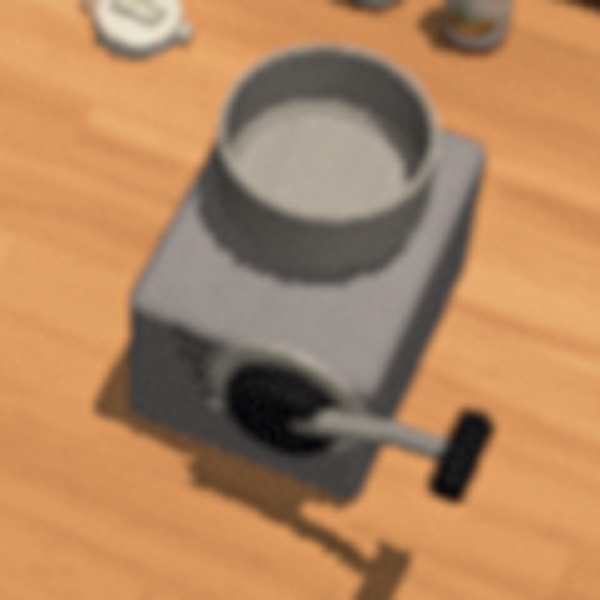

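View pics/c3.png

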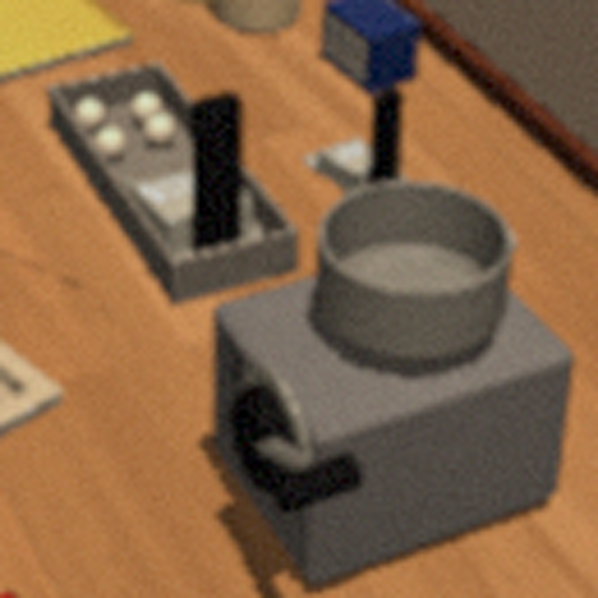

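The close crop confirms the large scoop, in the tray with its mouth toward the beads. The smaller one stands on the bench behind. Now I fit the poses from the corners.

```bash
cat > h.py <<'E'
import numpy as np, cv2
from rig import ctrl
from scipy.optimize import least_squares
from scipy.spatial.transform import Rotation as Ro
def proj(c,X):
    X=np.atleast_2d(X)@c["R"].T+c["t"]; s=X[:,:2]/X[:,2:]
    s=s*(1+c["k1"]*(s**2).sum(1,keepdims=True))
    return s*c["mtx"][0,0]+c["mtx"][:2,2]
def ray(c,uv):
    d=(np.array(uv,float)-c["mtx"][:2,2])/c["mtx"][0,0]; s=d.copy()
    for _ in range(10): s=d/(1+c["k1"]*(s@s))
    return -c["R"].T@c["t"], c["R"].T@np.r_[s,1]
def onz(c,uv,z):
    o,d=ray(c,uv); return o+d*(z-o[2])/d[2]
def place(p,L):
    c,s=np.cos(p[2]),np.sin(p[2]);L=np.atleast_2d(L)
    return np.c_[p[0]+c*L[:,0]-s*L[:,1],p[1]+s*L[:,0]+c*L[:,1],L[:,2]]
def fit(obs,p0):
    f=lambda p:np.concatenate([(proj(c,place(p,[l]))-uv).ravel() for c,uv,l in obs])
    r=least_squares(f,p0,loss="soft_l1"); return r.x,f(r.x).reshape(-1,2).round(1)
E
python3 - <<'E'
from h import *
S=ctrl.get_calibration("scene");D=ctrl.get_calibration("side")
def px(o,k,u,v): return np.array([o[0]+(u+.5)/k-.5,o[1]+(v+.5)/k-.5])
c1=lambda u,v:px((190,150),6,u,v); c2=lambda u,v:px((300,190),5,u,v); c3=lambda u,v:px((245,170),4.6,u,v)
T=[(S,c1(208,200),(-104,39,30)),(S,c1(108,330),(-104,-39,30)),(S,c1(553,512),(104,-39,30)),(S,c1(648,375),(104,39,30)),
(D,c3(52,92),(-104,-39,30)),(D,c3(160,68),(-104,39,30)),(D,c3(295,232),(104,39,30)),(D,c3(178,270),(104,-39,30))]
p,r=fit(T,[500,200,-1.57]);print("tray",p,r.tolist())
K=[(S,c2(133,300),(-70,55,100)),(S,c2(485,145),(70,-55,100)),(S,c2(350,500),(-70,-55,0)),(S,c2(130,410),(-70,55,0)),(S,c2(329,132),(10,0,150)),
(D,c3(217,310),(-70,55,100)),(D,c3(310,445),(-70,-55,100)),(D,c3(570,355),(70,-55,100)),(D,c3(310,585),(-70,-55,0)),(D,c3(550,500),(70,-55,0)),(D,c3(415,238),(10,0,150))]
q,r=fit(K,[500,-100,0]);print("shaker",q,r.tolist())
print("cup",place(q,(10,0,150)))
c=[(S,c2(462,455)),(D,c3(320,483))]
A=[];b=[]
for cc,uv in c:
    o,d=ray(cc,uv);d/=np.linalg.norm(d);P=np.eye(3)-np.outer(d,d);A.append(P);b.append(P@o)
X=np.linalg.solve(sum(A),sum(b));print("paddle",X)
R=np.array([[np.cos(q[2]),-np.sin(q[2])],[np.sin(q[2]),np.cos(q[2])]]);print(" local",R.T@(X[:2]-q[:2]))
def tl(X): 
    c,s=np.cos(p[2]),np.sin(p[2]);d=X[:2]-p[:2];return [c*d[0]+s*d[1],-s*d[0]+c*d[1]]
for n,cc,uv,z in [("htop",S,c1(525,268),111),("htopD",D,c3(217,98),111),("lipB",S,c1(410,318),7),("lipF",S,c1(335,415),7),
 ("b",S,c1(240,273),16),("b",S,c1(293,298),16),("b",S,c1(178,327),16),("b",S,c1(252,357),16)]:
    X=onz(cc,uv,z);print(n,X.round(0),np.round(tl(X),0))
s=ctrl.sense();print(Ro.from_quat(np.roll(s["ee_rot"],-1)).as_matrix().round(3))
E
```

```text
tray [547.74322148 144.3135627   -1.58698498] [[-0.0, -0.4], [-1.3, 0.2], [0.4, 1.6], [0.9, -0.2], [-0.8, -0.7], [0.5, -1.0], [1.6, 0.3], [-0.6, -0.6]]
shaker [ 5.43968462e+02 -1.32922948e+02  1.45168263e-04] [[-2.8, -0.0], [1.4, -0.4], [0.4, 3.9], [-2.0, 2.9], [-0.6, -0.4], [-1.8, -2.0], [0.8, -1.1], [2.4, -0.6], [-0.3, 3.7], [2.4, 2.2], [0.3, -0.7]]
cup [[ 553.9684622  -132.92149654  150.        ]]
paddle [ 453.81951583 -232.31319156  120.27617571]
 local [-90.16337383 -99.37715552]
htop [555.  73. 111.] [71.  8.]
htopD [548.  73. 111.] [71.  1.]
lipB [584. 152.   7.] [-8. 36.]
lipF [528. 154.   7.] [ -9. -20.]
b [569. 222.  16.] [-78.  20.]
b [567. 195.  16.] [-51.  18.]
b [534. 230.  16.] [-85. -15.]
b [534. 195.  16.] [-50. -15.]
[[-0.915  0.403 -0.001]
 [ 0.403  0.915 -0.001]
 [ 0.    -0.001 -1.   ]]
```

```bash
cat >> h.py <<'E'
def st():
    s=ctrl.sense();return s,s["eef_pos"],Ro.from_quat(np.roll(s["ee_rot"],-1)).as_matrix()
def need(pos=None,yx=None):
    "units to go to TCP pos (tool axes now)"
    s,p,R=st();print("t",s["time_s"],"p",p.round(1),"grip",round(s["grip_width"],3),"F",s["force"].round(1));print("y",R[:,1].round(3),"z",R[:,2].round(3),"q",s["joints"].round(2))
    if pos is not None: print("units",(R.T@(np.array(pos)-p)/20).round(2))
def snap(cam,name,box=None,k=1):
    im=ctrl.capture(cam)
    if box: im=im[box[1]:box[3],box[0]:box[2]]
    cv2.imwrite(f"pics/{name}.png",cv2.resize(im,None,fx=k,fy=k,interpolation=cv2.INTER_CUBIC))
E
python3 -m creep '0 0 0.5 0 0 -0.916;0 0 0.5 0 0 -0.916;0 0 0.5 0 0 -0.916;0 0 0.5 0 0 -0.916;0 0 0.6 0 0 -0.916;-0.8 -1 0 0 0 0;-0.8 -1 0 0 0 0;-0.8 -1 0 0 0 0' 0.8
python3 -m creep '-0.8 -1 0 0 0 0;-0.8 -1 0 0 0 0;-0.8 -1 0 0 0 0;-0.8 -1 0 0 0 0;-0.8 -1 0 0 0 0;-0.8 -1 0 0 0 0;-0.8 -1 0 0 0 0;-0.8 -1 0 0 0 0'
python3 -m creep '-0.8 -1 0 0 0 0;-0.8 -1 0 0 0 0;-0.8 -1 0 0 0 0;-0.8 -1 0 0 0 0;-0.8 -1 0 0 0 0;-0.8 -1 0 0 0 0;-0.8 -1 0 0 0 0;0 0 0 0 0 0'
python3 -c "
from h import *
need((547,73,250)); snap('wrist','w1');c=ctrl.get_calibration('wrist');import pickle;pickle.dump(c,open('w1.pkl','wb'))"
```

```text
time_s: 0.95
eef_pos: [259.0, 419.0, 251.6]
ee_rot: [-0.0, 0.007, 1.0, -0.0]
force: [0.3, -0.5, -0.4]
grip_width: 0.8
time_s: 1.75
eef_pos: [384.7, 256.9, 251.8]
ee_rot: [-0.0, 0.008, 1.0, -0.0]
force: [0.3, -0.6, 0.1]
grip_width: 0.797
time_s: 2.55
eef_pos: [495.3, 114.2, 251.6]
ee_rot: [-0.0, 0.009, 1.0, -0.0]
force: [-0.2, 0.5, 0.1]
grip_width: 0.801
t 2.55 p [495.3 114.2 251.6] grip 0.801 F [-0.2  0.5  0.1]
y [ 0.018  1.    -0.   ] z [-0. -0. -1.] q [-0.    0.32  1.62 -0.    1.19 -1.56]
units [-2.62 -2.01  0.08]
```

View pics/w1.png

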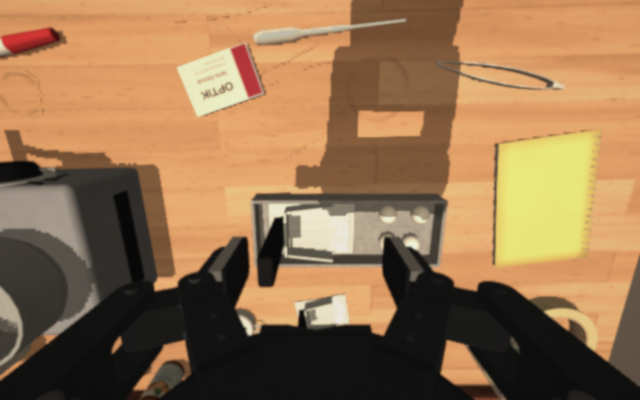

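```bash
python3 -c "
from h import *
a=cv2.imread('pics/w1.png');cv2.imwrite('pics/w1c.png',cv2.resize(a[180:300,240:460],None,fx=3.6,fy=3.6,interpolation=cv2.INTER_CUBIC))"
```

```text
(no output)
```

View pics/w1c.png

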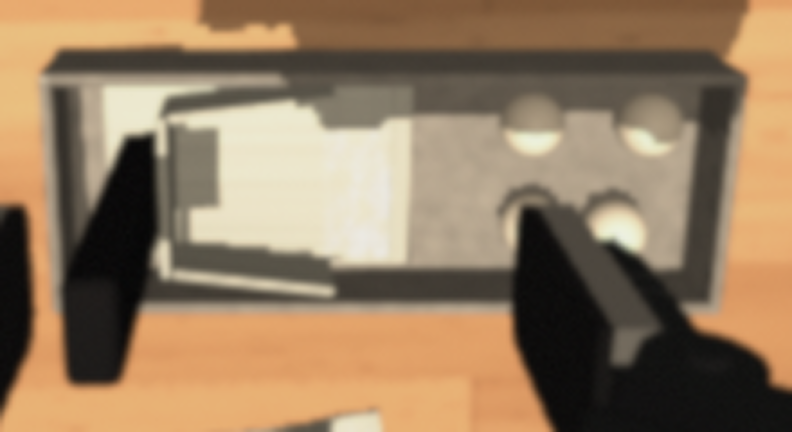

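```bash
python3 - <<'E'
from h import *
import pickle
S=ctrl.get_calibration("scene");D=ctrl.get_calibration("side");W=pickle.load(open('w1.pkl','rb'))
def px(o,k,u,v): return np.array([o[0]+(u+.5)/k-.5,o[1]+(v+.5)/k-.5])
c1=lambda u,v:px((190,150),6,u,v); c2=lambda u,v:px((300,190),5,u,v); c3=lambda u,v:px((245,170),4.6,u,v);cw=lambda u,v:px((240,180),3.6,u,v)
T=[(W,cw(42,78),(104,-39,30)),(W,cw(745,78),(-104,-39,30)),(W,cw(60,308),(104,39,30)),(W,cw(715,308),(-104,39,30))]
p,r=fit(T,[547,144,-1.58]);print("tray W",p,r.tolist())
T+=[(S,c1(208,200),(-104,39,30)),(S,c1(108,330),(-104,-39,30)),(S,c1(553,512),(104,-39,30)),(S,c1(648,375),(104,39,30)),
(D,c3(52,92),(-104,-39,30)),(D,c3(160,68),(-104,39,30)),(D,c3(295,232),(104,39,30)),(D,c3(178,270),(104,-39,30))]
p,r=fit(T,[547,144,-1.58]);print("tray",p)
H=[(W,cw(65,281),(7,-14,111)),(W,cw(130,281),(-7,-14,111)),(W,cw(72,381),(7,14,111)),(W,cw(121,381),(-7,14,111)),(S,c1(525,268),(0,0,111)),(D,c3(217,98),(0,0,111)),
(W,cw(409,190),(-85,0,6)),(S,c1(371,368),(-85,0,6)),(W,cw(104,90),(12,-25,8))]
h,r=fit(H,[548,73,-1.58]);print("scoop",h,r.tolist())
c,s=np.cos(p[2]),np.sin(p[2]);d=h[:2]-p[:2];print("in tray",c*d[0]+s*d[1],-s*d[0]+c*d[1])
E
```

```text
tray W [550.35632041 150.71557845  -1.58744476] [[-1.7, -1.0], [2.0, -0.8], [-2.7, 2.4], [1.9, 2.7]]
tray [549.52295696 148.53800056  -1.58528998]
scoop [547.85072543  75.31052007  -1.67481844] [[-0.1, -1.8], [-0.5, -0.4], [-3.3, 1.5], [0.1, 2.8], [-2.5, 1.9], [-0.3, -0.4], [0.1, -0.3], [-2.0, -1.3], [2.6, 0.5]]
in tray 73.24402521687549 -0.6107594022924554
```

```bash

python3 -m creep '-0.88 -0.65 0 0 0 0;-0.88 -0.65 0 0 0 0;-0.88 -0.65 0 0 0 0;0 0 0 0 0 0;0 0 0.8 0 0 0;0 0 0.8 0 0 0;0 0 0.8 0 0 0;0 0 0.8 0 0 0'
python3 -c "
from h import *
need((548,75,120)); snap('wrist','w2');snap('scene','s2',(170,100,410,260),3.3)"
```

```text
time_s: 3.4
eef_pos: [545.3, 77.6, 187.3]
ee_rot: [-0.0, 0.007, 1.0, 0.0]
force: [0.9, 0.0, 0.5]
grip_width: 0.802
t 3.4 p [545.3  77.6 187.3] grip 0.802 F [0.9 0.  0.5]
y [0.014 1.    0.   ] z [-0.001  0.    -1.   ] q [-0.07  0.49  1.57  0.    1.09 -1.63]
units [-0.14 -0.13  3.37]
```

View pics/w2.png

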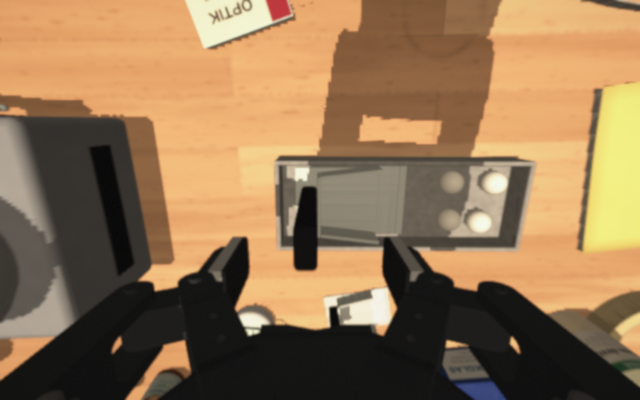

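View pics/s2.png

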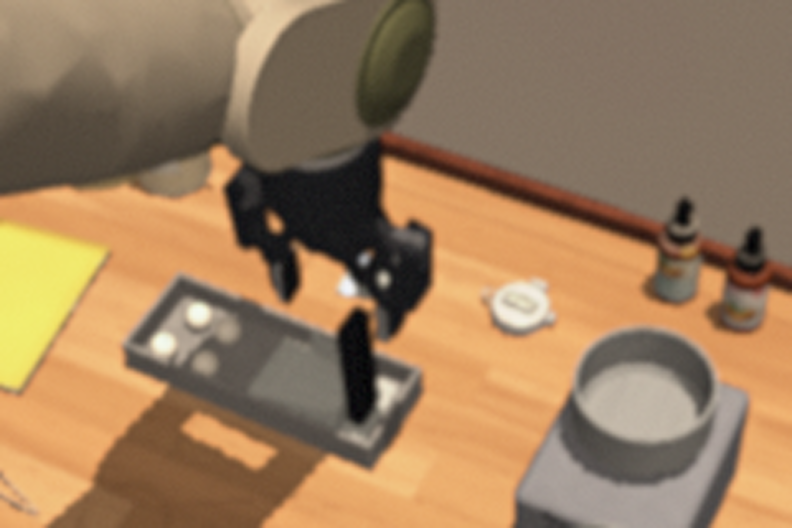

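```bash
python3 -c "
from h import *
W=ctrl.get_calibration('wrist')
print([onz(W,u,111).round(1) for u in [(294,270),(317,270),(305,270)]])
print([proj(W,[x,75,111]).round(0) for x in (534,548,562,576)])
need((548,75,120))
a=cv2.imread('pics/w2.png');cv2.imwrite('pics/w2c.png',cv2.resize(a[150:290,230:420],None,fx=4,fy=4,interpolation=cv2.INTER_CUBIC))"
```

```text
[array([559.7,  66.4, 111. ]), array([559.9,  79.2, 111. ]), array([559.8,  72.6, 111. ])]
[array([[309., 226.]]), array([[309., 250.]]), array([[309., 274.]]), array([[310., 296.]])]
t 3.5 p [544.7  77.5 186.1] grip 0.8 F [0.4 0.4 1.1]
y [0.014 1.    0.   ] z [-0.004  0.001 -1.   ] q [-0.07  0.49  1.57  0.    1.09 -1.63]
units [-0.18 -0.12  3.31]
```

View pics/w2c.png

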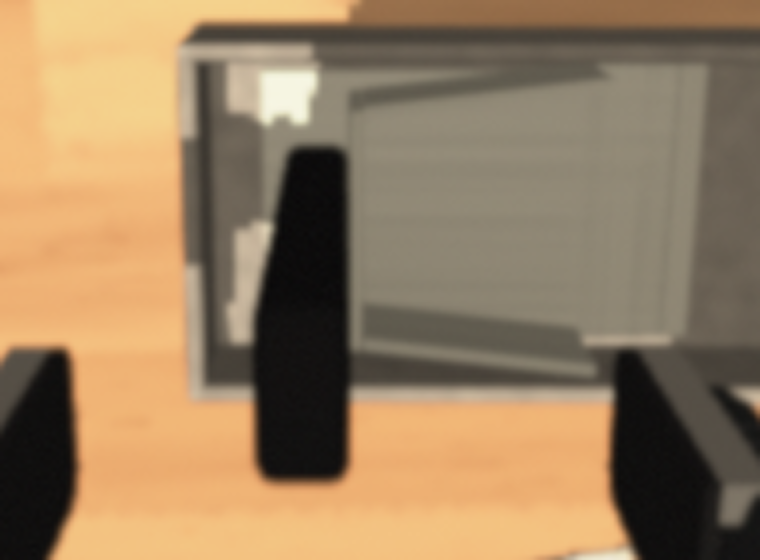

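```bash

python3 -m creep '-0.06 -0.24 0 0 0 0;0 0 0.8 0 0 0;0 0 0.8 0 0 0;0 0 0.8 0 0 0;0 0 0.85 0 0 0;0 0 0 0 0 0' 0.8
python3 -m creep '0 0 0 0 0 0;0 0 0 0 0 0;0 0 0 0 0 0;0 0 0 0 0 0;0 0 0 0 0 0;0 0 0 0 0 0;0 0 0 0 0 0;0 0 0 0 0 0' 0 90
python3 -c "
from h import *
need((546,73,120)); snap('wrist','w3',(200,100,600,300),2)"
```

```text
time_s: 4.1
eef_pos: [546.8, 71.6, 122.1]
ee_rot: [-0.001, 0.008, 1.0, 0.0]
force: [-0.4, -0.4, 0.3]
grip_width: 0.802
time_s: 4.9
eef_pos: [547.8, 71.6, 123.8]
ee_rot: [0.001, 0.008, 1.0, -0.0]
force: [-0.5, 0.2, 6.1]
grip_width: 0.156
t 4.9 p [547.8  71.6 123.8] grip 0.156 F [-0.5  0.2  6.1]
y [0.015 1.    0.   ] z [ 0.001 -0.    -1.   ] q [-0.08  0.58  1.62  0.    0.95 -1.64]
units [0.09 0.07 0.19]
```

View pics/w3.png

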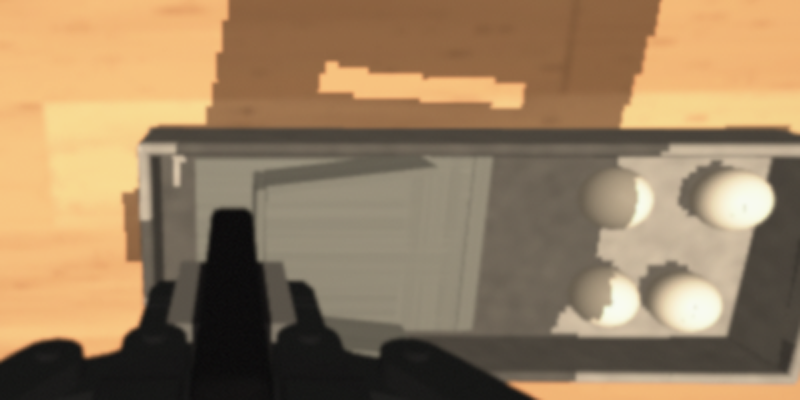

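```bash

python3 -m creep '0 0.3 0 0 0 0;0 0.4 0 0 0 0;0 0.4 0 0 0 0;0 0.4 0 0 0 0;0 0.4 0 0 0 0;0 0.4 0 0 0 0;0 0.4 0 0 0 0;0 0.3 0 0 0 0'
python3 -c "
from h import *
need((547.8,160,123)); snap('wrist','w4',(200,100,600,300),2)"
```

```text
time_s: 5.75
eef_pos: [548.9, 131.4, 123.8]
ee_rot: [0.001, 0.007, 1.0, -0.001]
force: [-0.3, -4.3, 6.4]
grip_width: 0.151
t 5.75 p [548.9 131.4 123.8] grip 0.151 F [-0.3 -4.3  6.4]
y [ 0.015  1.    -0.001] z [ 0.002 -0.001 -1.   ] q [ 0.03  0.6   1.58 -0.    0.97 -1.53]
units [0.08 1.43 0.04]
```

View pics/w4.png

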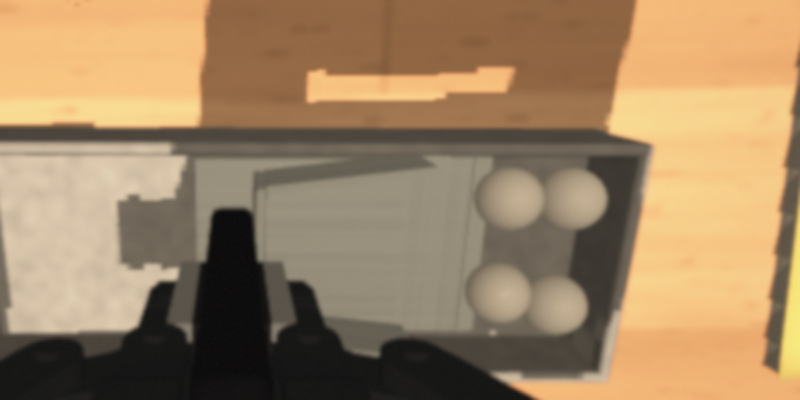

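```bash

python3 -m creep '0 0.2 0 0 0 0;0 0.2 0 0 0 0;0 0.2 0 0 0 0;0 0.2 0 0 0 0;0 0.2 0 0 0 0;0 0.2 0 0 0 0;0 0 0 0 0 0'
python3 -c "
from h import *
need((547.8,160,123)); snap('wrist','w5',(200,100,600,300),2)"
```

```text
time_s: 6.5
eef_pos: [549.3, 155.5, 123.8]
ee_rot: [0.001, 0.007, 1.0, -0.0]
force: [-1.0, -1.2, 4.9]
grip_width: 0.155
t 6.5 p [549.3 155.5 123.8] grip 0.155 F [-1.  -1.2  4.9]
y [ 0.015  1.    -0.   ] z [ 0.002 -0.    -1.   ] q [ 0.07  0.61  1.56 -0.    0.97 -1.48]
units [0.08 0.22 0.04]
```

View pics/w5.png

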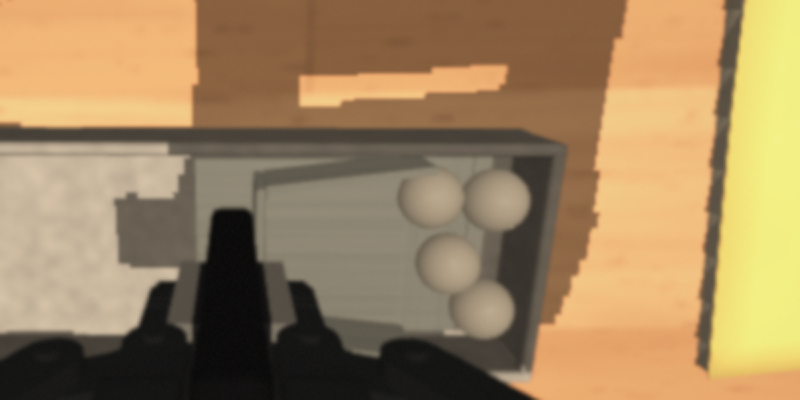

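```bash

python3 -m creep '0 0.15 0 0 0 0;0 0.15 0 0 0 0;0 0.15 0 0 0 0;0 0 0 0 0 0'
python3 -c "
from h import *
need((547.8,160,123)); snap('wrist','w6',(200,100,600,300),2)"
```

```text
time_s: 6.95
eef_pos: [549.5, 163.1, 124.0]
ee_rot: [0.001, 0.007, 1.0, -0.002]
force: [-1.0, -10.3, 7.7]
grip_width: 0.154
t 6.95 p [549.5 163.1 124. ] grip 0.154 F [ -1.  -10.3   7.7]
y [ 0.015  1.    -0.003] z [ 0.002 -0.003 -1.   ] q [ 0.09  0.61  1.55 -0.    0.98 -1.47]
units [ 0.08 -0.16  0.05]
```

View pics/w6.png

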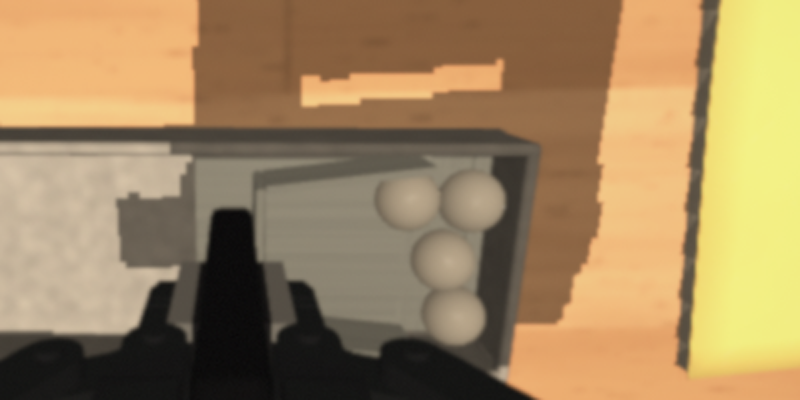

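```bash

python3 -m creep '0 -0.2 -0.1 0 0 0;0 -0.4 -0.075 -0.8 0 0;0 -0.385 -0.1 -0.8 0 0;0 -0.35 -0.125 -0.8 0 0;0 -0.325 -0.145 -0.8 0 0;0 -0.29 -0.16 -0.8 0 0;0 0 0 -0.4 0 0;0 0 0 0 0 0'
python3 -c "
from h import *
need((547.8,160,123)); snap('wrist','w7',(200,100,600,300),2);snap('scene','s7',(170,100,410,260),3.3)"
```

```text
time_s: 7.8
eef_pos: [548.1, 123.3, 131.9]
ee_rot: [0.001, 0.008, 0.982, 0.191]
force: [0.6, 1.1, -1.4]
grip_width: 0.155
t 7.8 p [548.1 123.3 131.9] grip 0.155 F [ 0.6  1.1 -1.4]
y [0.015 0.927 0.375] z [ 0.005  0.375 -0.927] q [-0.11  0.58  1.63  0.45  1.02 -1.92]
units [0.04 1.53 1.1 ]
```

View pics/w7.png

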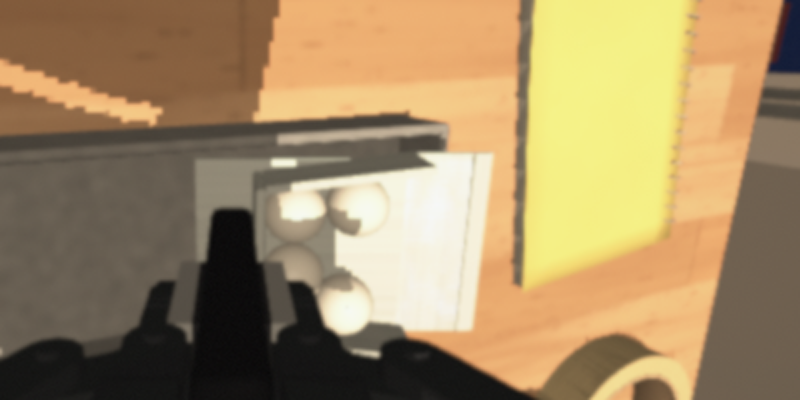

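View pics/s7.png

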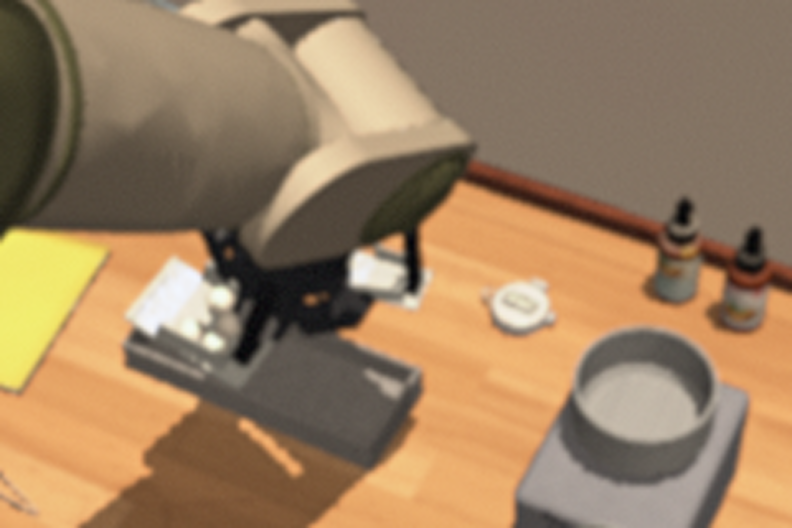

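All four beads are in the scoop, sitting behind the raised lip (w7, about (300–360, 205–305)). Lifting and carrying over the cup.

```bash

python3 -m creep '0 0.15 -0.37 0 0 0;0 0.3 -0.74 0 0 0;0 0.375 -0.93 0 0 0;0 0.375 -0.93 0 0 0;0 0.375 -0.93 0 0 0;0 0.375 -0.93 0 0 0;0 0.3 -0.74 0 0 0;0 0.15 -0.37 0 0 0'
python3 -m creep '0 -0.2 -0.3 0 0 0;0 -0.48 -0.41 0 0 0;0 -0.76 -0.52 0 0 0;0 -0.85 -0.56 0 0 0;0 -0.85 -0.56 0 0 0;0 -0.85 -0.56 0 0 0;0 -0.85 -0.56 0 0 0;0 -0.85 -0.56 0 0 0'
python3 -m creep '0 -0.93 -0.375 0 0 0;0 -0.93 -0.375 0 0 0;-0.05 -0.93 -0.375 0 0 0;-0.05 -0.93 -0.375 0 0 0;-0.05 -0.93 -0.375 0 0 0;-0.05 -0.93 -0.375 0 0 0;-0.05 -0.93 -0.375 0 0 0;0 -0.93 -0.375 0 0 0'
python3 -m creep '0 -0.93 -0.375 0 0 0;0 -0.93 -0.375 0 0 0;0 -0.93 -0.375 0 0 0;0 -0.83 -0.34 0 0 0;0 -0.56 -0.225 0 0 0;0 -0.28 -0.11 0 0 0;0 0 0 0 0 0;0 0 0 0 0 0'
python3 -c "
from h import *
need((553,-273,275)); snap('wrist','w8');snap('scene','s8',(250,70,490,330),2.3)"
```

```text
time_s: 8.7
eef_pos: [548.4, 124.4, 262.4]
ee_rot: [0.003, 0.007, 0.982, 0.19]
force: [0.6, 0.1, -1.4]
grip_width: 0.152
time_s: 9.5
eef_pos: [545.8, -13.4, 292.1]
ee_rot: [0.001, 0.008, 0.982, 0.191]
force: [0.2, -0.1, -2.0]
grip_width: 0.155
time_s: 10.3
eef_pos: [548.7, -173.9, 292.2]
ee_rot: [0.001, 0.008, 0.982, 0.191]
force: [0.9, -0.0, -1.5]
grip_width: 0.153
time_s: 11.1
eef_pos: [547.4, -267.9, 292.4]
ee_rot: [0.001, 0.007, 0.982, 0.191]
force: [0.2, 0.2, -1.1]
grip_width: 0.153
t 11.1 p [ 547.4 -267.9  292.4] grip 0.153 F [ 0.2  0.2 -1.1]
y [0.014 0.927 0.375] z [ 0.005  0.375 -0.927] q [-0.73  0.59  1.14  0.29  1.66 -2.3 ]
units [-0.28 -0.56  0.71]
```

View pics/w8.png

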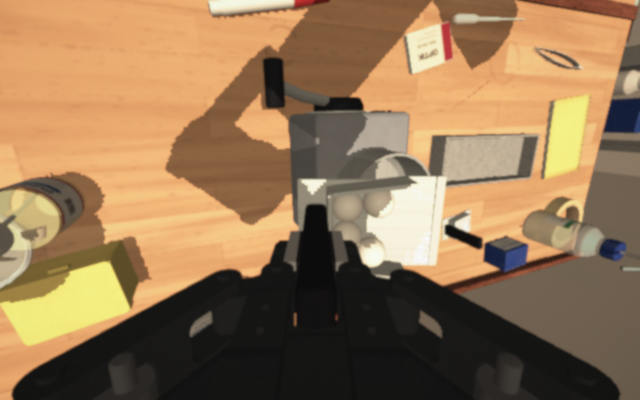

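View pics/s8.png

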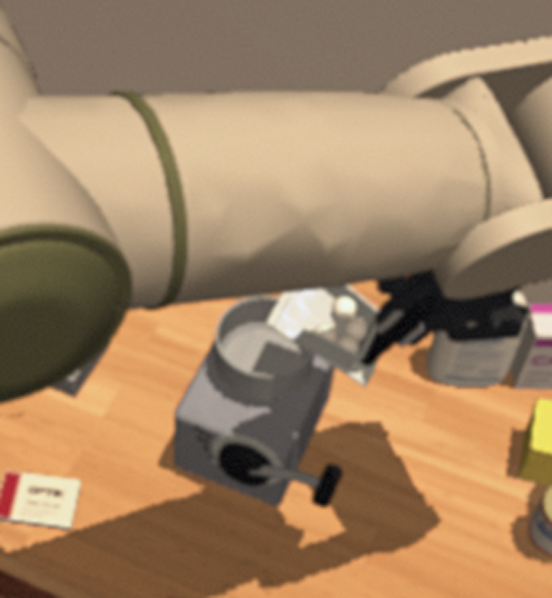

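```bash

python3 -m creep '-0.07 0.1 0.295 0.8 0 0;-0.07 0.12 0.29 0.8 0 0;-0.07 0.14 0.28 0.8 0 0;-0.07 0.16 0.27 0.8 0 0;0 0 0 0 0 0;0 0 0 0 0 0'
python3 -c "
from h import *
need((553,-252,273)); snap('wrist','w9');snap('scene','s9',(250,70,490,330),2.3);snap('side','d9',(220,120,460,320),3)
s,p,R=st();print('lip',p+R@[0,85,118])"
```

```text
time_s: 11.8
eef_pos: [553.2, -251.7, 273.7]
ee_rot: [0.0, 0.007, 0.999, 0.053]
force: [0.7, -0.4, -1.9]
grip_width: 0.148
t 11.8 p [ 553.2 -251.7  273.7] grip 0.148 F [ 0.7 -0.4 -1.9]
y [0.014 0.994 0.106] z [ 0.002  0.106 -0.994] q [-0.65  0.54  1.25  0.09  1.42 -2.22]
units [ 0.01 -0.02  0.03]
lip [ 554.62895526 -155.61147326  165.16790857]
```

View pics/s9.png

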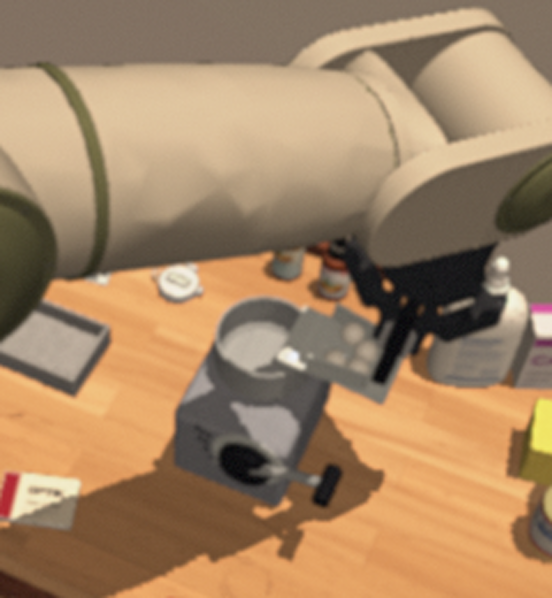

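View pics/d9.png

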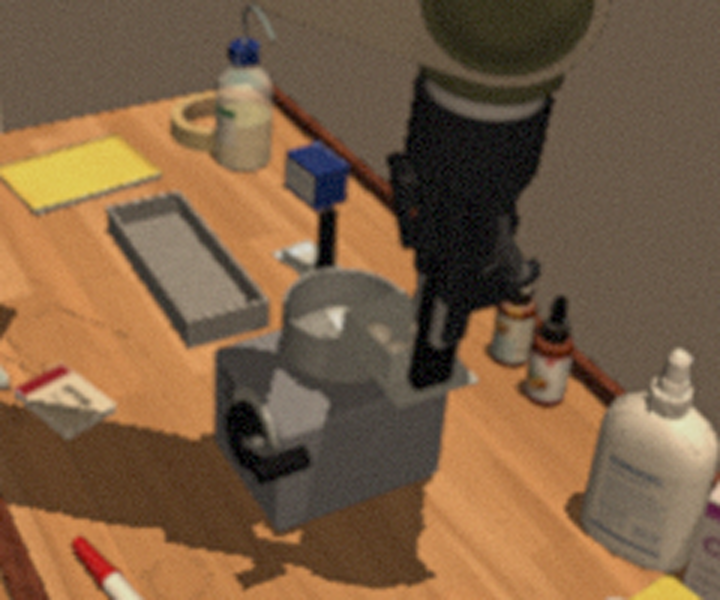

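View pics/w9.png

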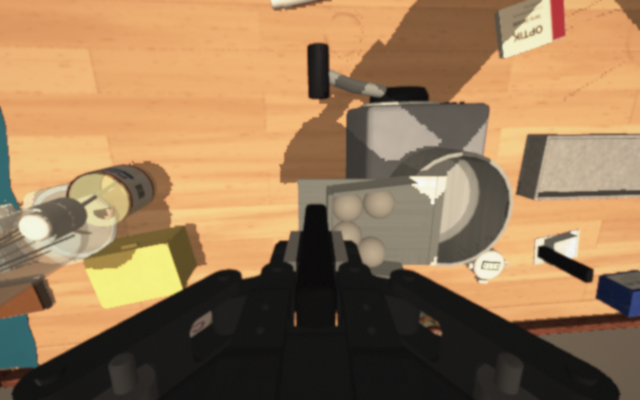

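```bash
python3 -c "
from h import *
W=ctrl.get_calibration('wrist')
print('lip corners',onz(W,(445,176),165).round(1),onz(W,(437,265),165).round(1))
print('cup top/bot/right rim',onz(W,(455,149),150).round(1),onz(W,(462,265),150).round(1),onz(W,(511,205),150).round(1))
print(proj(W,[[554,-133,150],[554,-91,150],[512,-133,150],[596,-133,150]]).round(0).tolist())
a=cv2.imread('pics/w9.png');cv2.imwrite('pics/w9c.png',cv2.resize(a[130:290,290:530],None,fx=3.3,fy=3.3,interpolation=cv2.INTER_CUBIC))"
```

```text
lip corners [ 525.2 -153.8  165. ] [ 590.1 -152.8  165. ]
cup top/bot/right rim [ 509.4 -139.8  150. ] [ 600.2 -123.3  150. ] [552.5 -90.5 150. ]
[[457.0, 209.0], [510.0, 207.0], [464.0, 152.0], [451.0, 261.0]]
```

View pics/w9c.png

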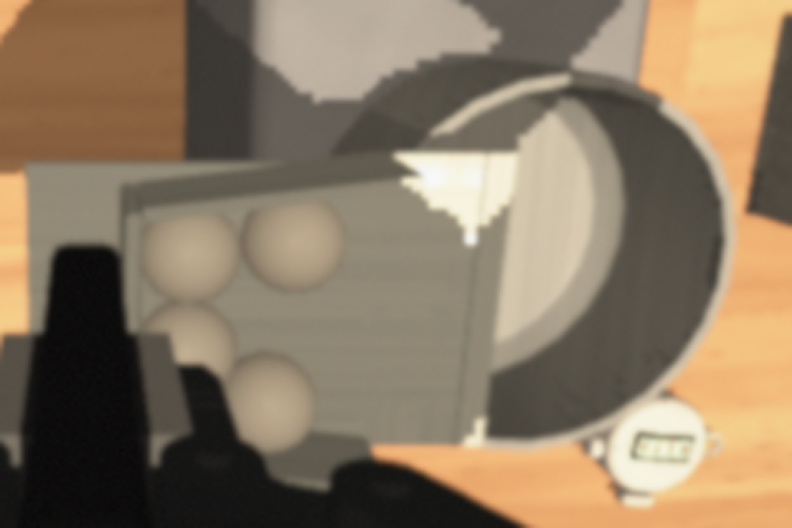

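```bash

python3 -m creep '0.05 0.56 -0.16 0.8 0 0;0.05 0.55 -0.2 0.8 0 0;0.05 0.53 -0.24 0.8 0 0;0 0.52 -0.27 0.8 0 0;0 0.49 -0.31 0.8 0 0;0 0 0 0 0 0;0 0 0 0 0 0;0 0 0 0 0 0'
python3 -c "
from h import *
need(); snap('wrist','w10',(290,130,530,290),3.3)
s,p,R=st();print('lip',p+R@[0,85,118])"
```

```text
time_s: 12.75
eef_pos: [550.9, -199.0, 295.0]
ee_rot: [-0.001, 0.008, 0.993, -0.121]
force: [0.0, -0.6, -0.8]
grip_width: 0.15
t 12.75 p [ 550.9 -199.   295. ] grip 0.15 F [ 0.  -0.6 -0.8]
y [ 0.016  0.971 -0.24 ] z [-0.004 -0.24  -0.971] q [-0.48  0.43  1.37 -0.23  1.24 -1.97]
lip [ 551.67343093 -144.93419539  159.96463446]
```

View pics/w10.png

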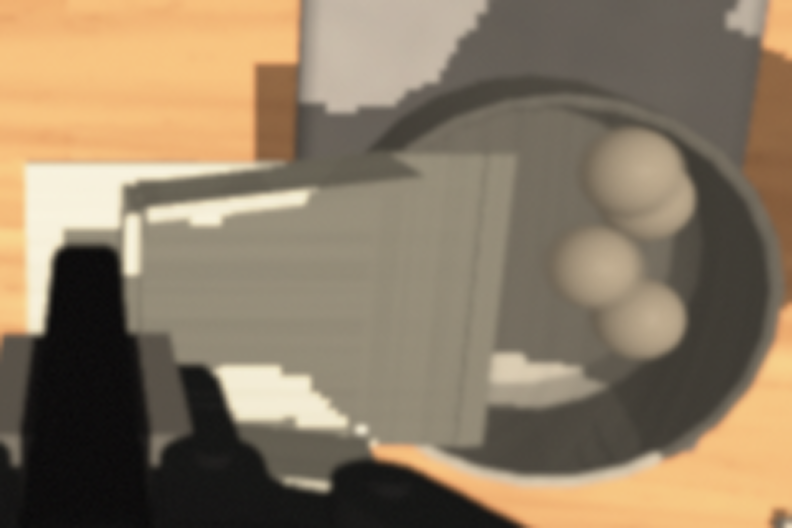

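```bash
python3 -c "
from h import *
S=ctrl.get_calibration('scene')
for n,u in dict(lotionL=(440,235),lotionR=(476,236),yellow=(479,272),ybottle=(484,305),optikTR=(284,282),optikTL=(252,277),tally=(327,196),tallyf=(330,202),dropL=(375,191),dropR=(397,200),pen=(322,333)).items(): print(n,onz(S,u,0).round(0))"
python3 -m creep '0 -0.3 -0.5 0 0 0;0 -0.2 -0.9 0 0 0;0 -0.2 -0.9 -0.8 0 0;0 -0.2 -0.9 -0.8 0 0;0 0 -0.5 -0.8 0 0;0 0 0 -0.4 0 0;0 0 0 0 0 0'
python3 -c "
from h import *
need()"
```

```text
lotionL [ 685. -278.    0.]
lotionR [ 718. -356.    0.]
yellow [ 625. -387.    0.]
ybottle [ 551. -418.    0.]
optikTR [420.  -8.  -0.]
optikTL [401.  62.   0.]
tally [679.  10.   0.]
tallyf [665.  -5.   0.]
dropL [745. -91.   0.]
dropR [ 741. -151.    0.]
pen [ 348. -134.    0.]
time_s: 13.5
eef_pos: [550.8, -201.4, 372.4]
ee_rot: [0.0, 0.008, 1.0, -0.0]
force: [0.1, -0.8, -1.4]
grip_width: 0.152
t 13.5 p [ 550.8 -201.4  372.4] grip 0.152 F [ 0.1 -0.8 -1.4]
y [0.016 1.    0.   ] z [ 0.001 -0.    -1.   ] q [-0.55  0.42  1.17  0.    1.55 -2.1 ]
```

```bash

python3 -m creep '-0.3 -0.7 0 0 0 0;-0.4 -0.9 0 0 0 0;-0.4 -0.9 0 0 0 0;-0.4 -0.9 0 0 0 0;-0.3 -0.7 0 0 0 0;-0.15 -0.3 0 0 0 0;0 0 0.5 0 0 0;0 0 0.9 0 0 0'
python3 -m creep '0 0 1 0 0 0;0 0 1 0 0 0;0 0 1 0 0 0;0 0 1 0 0 0;0 0 1 0 0 0;0 0 1 0 0 0;0 0 1 0 0 0;0 0 0.5 0 0 0'
python3 -c "
from h import *
need((590,-290,121)); snap('scene','s11',(300,130,540,330),3);snap('side','d11',(220,120,460,320),3)"
```

```text
time_s: 14.3
eef_pos: [588.6, -288.4, 343.9]
ee_rot: [0.001, 0.007, 1.0, -0.001]
force: [-0.7, 0.4, -1.6]
grip_width: 0.149
time_s: 15.1
eef_pos: [587.9, -287.6, 191.6]
ee_rot: [-0.001, 0.007, 1.0, 0.001]
force: [-0.4, 1.0, -1.4]
grip_width: 0.153
t 15.1 p [ 587.9 -287.6  191.6] grip 0.153 F [-0.4  1.  -1.4]
y [0.014 1.    0.002] z [-0.002  0.002 -1.   ] q [-0.63  0.69  1.2  -0.    1.25 -2.19]
units [-0.11 -0.12  3.53]
```

View pics/s11.png

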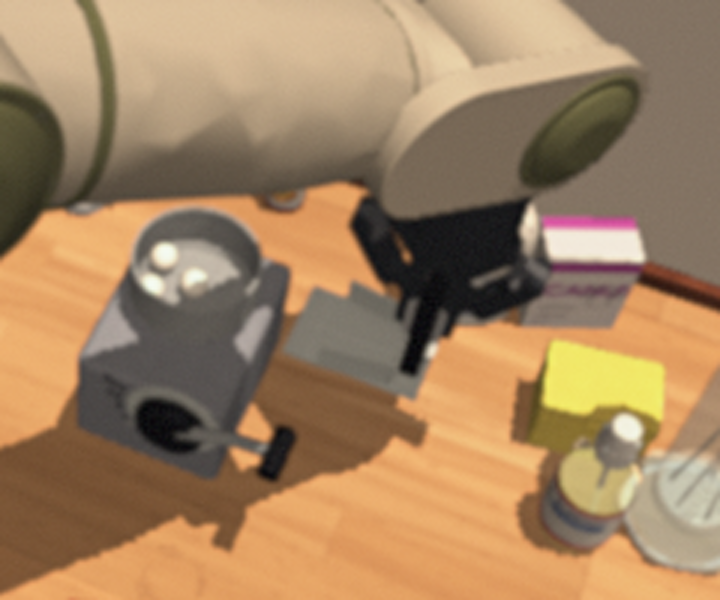

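View pics/d11.png

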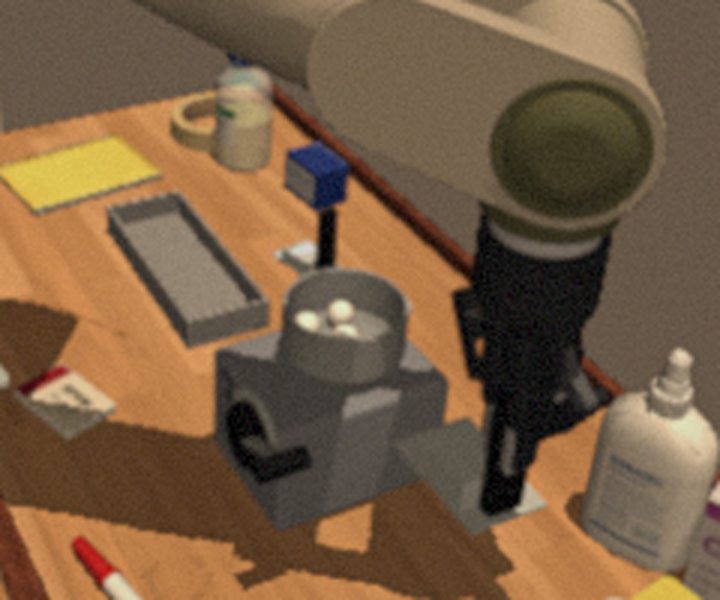

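```bash

python3 -m creep '0 0 0.8 0 0 0;0 0 0.8 0 0 0;0 0 0.8 0 0 0;0 0 0.6 0 0 0;0 0 0.3 0 0 0;0 0 0 0 0 0'
python3 -m creep '0 0 0.1 0 0 0;0 0 0.1 0 0 0;0 0 0.1 0 0 0;0 0 0 0 0 0'
python3 -c "
from h import *
need((590,-290,118)); print(ctrl.sense()['wrist_torque'])"
```

```text
time_s: 15.8
eef_pos: [588.6, -288.7, 127.5]
ee_rot: [-0.0, 0.008, 1.0, 0.0]
force: [-0.4, -0.4, -0.9]
grip_width: 0.154
time_s: 16.2
eef_pos: [588.5, -288.8, 121.5]
ee_rot: [-0.0, 0.008, 1.0, 0.0]
force: [-0.0, 0.7, -1.1]
grip_width: 0.154
t 16.2 p [ 588.5 -288.8  121.5] grip 0.154 F [-0.   0.7 -1.1]
y [0.015 1.    0.   ] z [-0.  0. -1.] q [-0.63  0.77  1.26 -0.    1.11 -2.19]
units [-0.07 -0.06  0.18]
[-0.01660823  0.02483127  0.00238269]
```

```bash

python3 -m creep '0 0 0.08 0 0 0;0 0 0.08 0 0 0;0 0 0 0 0 0'
python3 -m creep '0 0 0.05 0 0 0;0 0 0 0 0 0'
```

```text
time_s: 16.5
eef_pos: [588.5, -288.8, 118.2]
ee_rot: [-0.0, 0.008, 1.0, 0.0]
force: [0.2, -0.1, -1.0]
grip_width: 0.152
time_s: 16.7
eef_pos: [588.6, -288.9, 117.8]
ee_rot: [0.0, 0.008, 1.0, -0.0]
force: [-2.5, 1.5, 3.0]
grip_width: 0.152
```

```bash

python3 -m creep '0 0 0 0 0 0;0 0 0 0 0 0;0 0 0 0 0 0;0 0 0 0 0 0;0 0 -0.3 0 0 0;0 0 -0.8 0 0 0;0 0 -1 0 0 0;0 0 -1 0 0 0' 0.5
python3 -m creep '0 0 -1 0 0 0;0 0 -1 0 0 0;0 0 -1 0 0 0;0 0 -0.5 0 0 0;0 0 0 0 0 0'
python3 -c "
from h import *
need((454,-240,250)); snap('wrist','w12');snap('scene','s12',(300,130,540,330),3)"
```

```text
time_s: 17.5
eef_pos: [588.7, -288.9, 181.6]
ee_rot: [0.001, 0.008, 1.0, -0.0]
force: [0.1, 0.2, 0.1]
grip_width: 0.5
time_s: 18.0
eef_pos: [588.9, -289.0, 251.6]
ee_rot: [0.001, 0.008, 1.0, -0.001]
force: [0.1, 0.1, -0.9]
grip_width: 0.503
t 18.0 p [ 588.9 -289.   251.6] grip 0.503 F [ 0.1  0.1 -0.9]
y [ 0.015  1.    -0.002] z [ 0.003 -0.002 -1.   ] q [-0.63  0.64  1.13  0.    1.36 -2.19]
units [6.78 2.35 0.06]
```

View pics/s12.png

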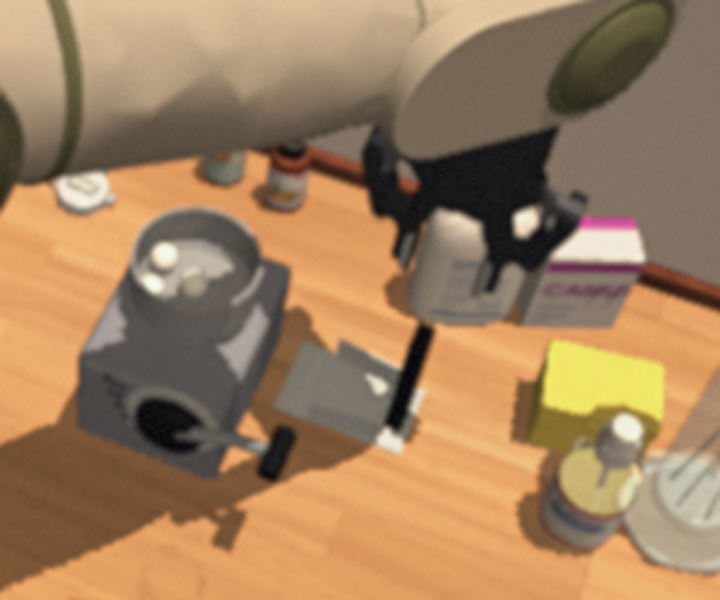

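View pics/w12.png

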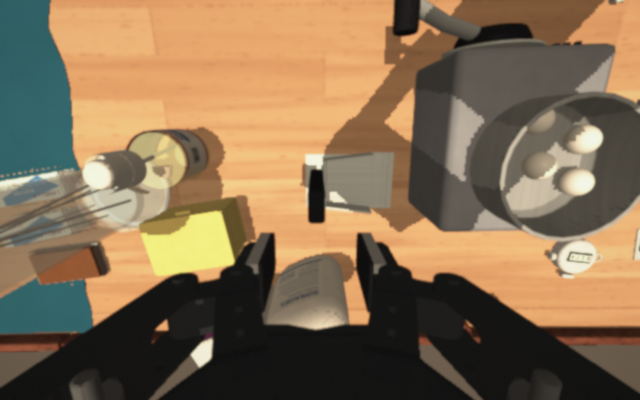

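```bash

python3 -m creep '0.8 0.3 0 0 0 0;0.9 0.32 0 0 0 0;0.9 0.32 0 0 0 0;0.9 0.32 0 0 0 0;0.9 0.32 0 0 0 0;0.9 0.32 0 0 0 0;0.9 0.32 0 0 0 0;0.7 0.28 0 0 0 0' 0 60
python3 -m creep '0 0 0.8 0 0 0;0 0 0.7 0 0 0;0 0 0 0 0 0;0 0 0 0 0 0'
python3 -c "
from h import *
need((450,-239,122)); snap('wrist','w13',(200,100,600,300),2);snap('scene','s13',(300,130,540,330),3);snap('side','d13',(220,120,460,320),3)"
```

```text
time_s: 18.9
eef_pos: [450.2, -236.2, 248.4]
ee_rot: [-0.001, 0.008, 1.0, 0.001]
force: [-0.1, 0.4, 1.0]
grip_width: -0.001
time_s: 19.3
eef_pos: [451.3, -236.7, 219.2]
ee_rot: [-0.0, 0.008, 1.0, 0.0]
force: [0.9, -0.0, -0.2]
grip_width: 0.001
t 19.3 p [ 451.3 -236.7  219.2] grip 0.001 F [ 0.9 -0.  -0.2]
y [0.015 1.    0.001] z [-0.001  0.001 -1.   ] q [-0.71  0.36  1.66  0.    1.12 -2.27]
units [ 0.06 -0.12  4.86]
```

View pics/w13.png

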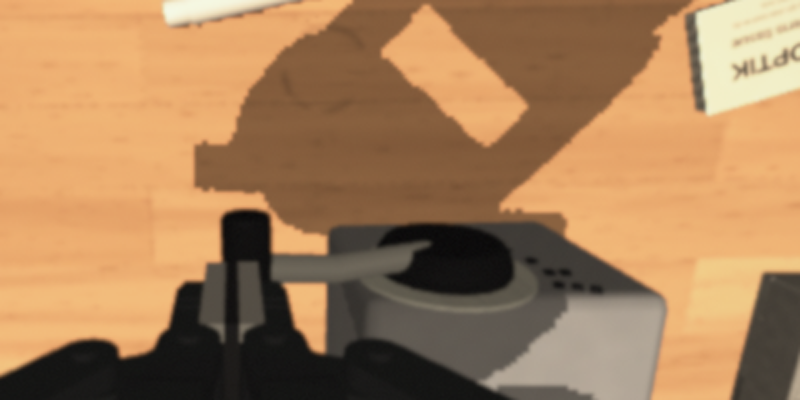

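View pics/s13.png

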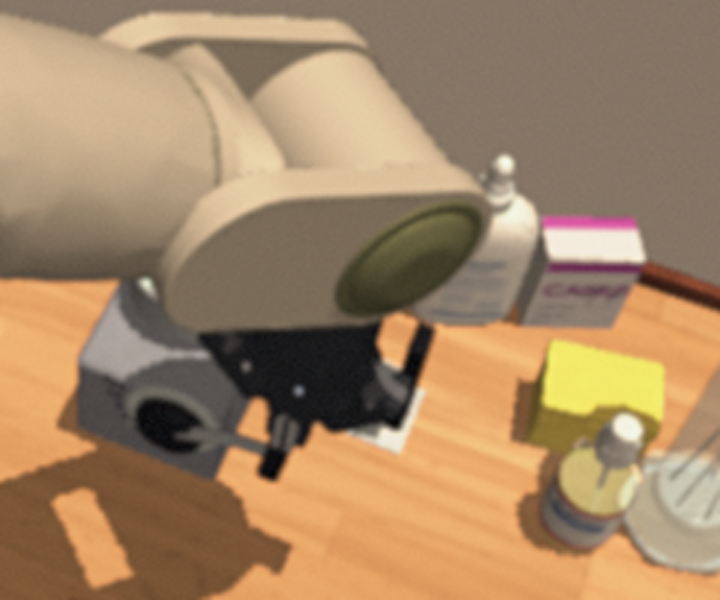

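View pics/d13.png

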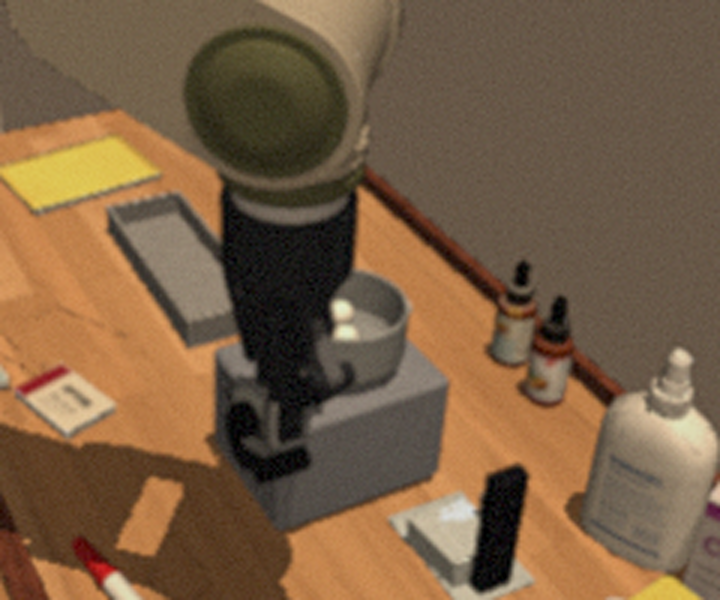

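```bash

python3 -m creep '0 0.07 0.45 0 0 0;0 0.07 0.45 0 0 0;0 -0.2 0.5 0 0 0;0 -0.2 0.5 0 0 0;0 -0.08 0.5 0 0 0;0 -0.08 0.5 0 0 0;0 0.03 0.5 0 0 0;0 0.03 0.5 0 0 0'
python3 -m creep '0 0.12 0.3 0 0 0;0 0.1 0.25 0 0 0;0 0 0 0 0 0;0 0 0 0 0 0'
python3 -c "
from h import *
need((450,-238,122)); snap('wrist','w14',(200,100,600,300),2);snap('scene','s14',(300,130,540,330),3);snap('side','d14',(220,120,460,320),3)"
```

```text
time_s: 20.25
eef_pos: [451.7, -245.0, 141.4]
ee_rot: [0.001, 0.008, 1.0, -0.001]
force: [-0.4, -5.6, 7.1]
grip_width: 0.001
time_s: 20.65
eef_pos: [451.4, -239.7, 130.5]
ee_rot: [0.0, 0.007, 1.0, -0.0]
force: [-0.1, -2.0, 3.7]
grip_width: -0.002
t 20.65 p [ 451.4 -239.7  130.5] grip -0.002 F [-0.1 -2.   3.7]
y [ 0.015  1.    -0.   ] z [ 0. -0. -1.] q [-0.72  0.49  1.74 -0.    0.91 -2.27]
units [0.07 0.08 0.42]
```

View pics/w14.png

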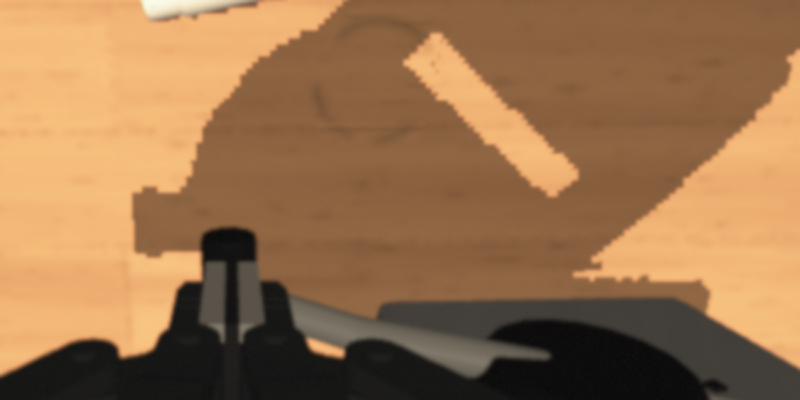

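View pics/s14.png

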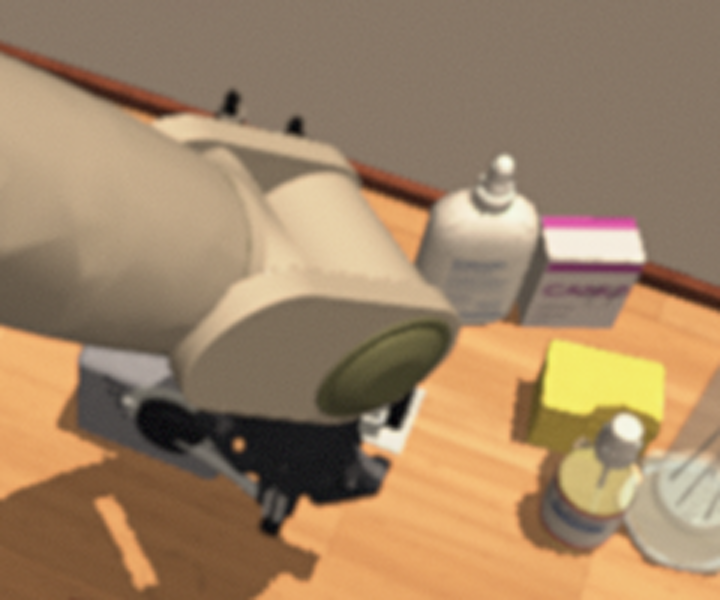

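View pics/d14.png

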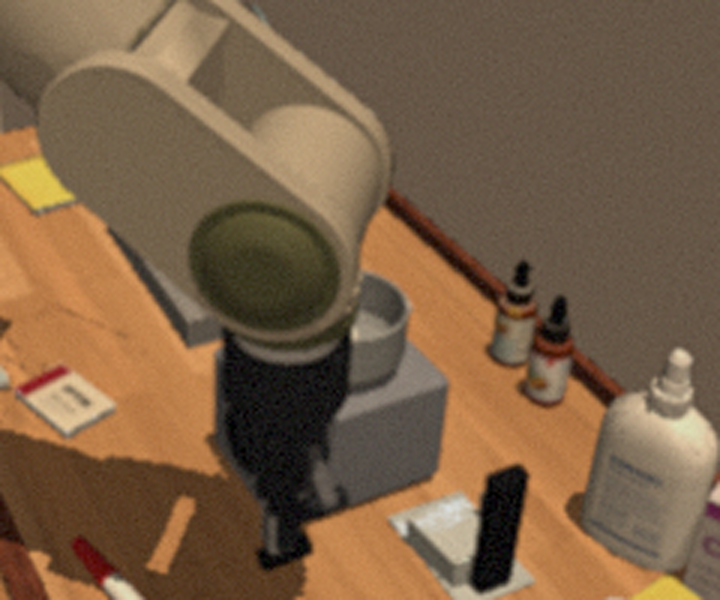

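```bash

python3 -m creep '0 0.05 0.2 0 0 0;0 0 0 0 0 0'
python3 -m creep '0 0.05 0.2 0 0 0;0 0 0 0 0 0'
python3 -m creep '0 0 0.05 0 0 0;0 0 0 0 0 0;0 0 0 0 0 0'
python3 -c "
from h import *
need((450,-238,122)); snap('wrist','w15');snap('scene','s15',(320,240,420,320),7);snap('side','d15',(270,220,370,320),6)"
```

```text
time_s: 21.0
eef_pos: [451.4, -238.5, 126.2]
ee_rot: [0.0, 0.008, 1.0, 0.0]
force: [-0.6, -3.0, 4.6]
grip_width: -0.001
time_s: 21.2
eef_pos: [451.4, -237.5, 122.4]
ee_rot: [0.0, 0.008, 1.0, 0.0]
force: [-1.7, -2.1, 6.3]
grip_width: -0.002
time_s: 21.5
eef_pos: [451.4, -237.4, 121.7]
ee_rot: [-0.0, 0.008, 1.0, 0.0]
force: [-0.9, -0.6, 6.5]
grip_width: 0.003
t 21.5 p [ 451.4 -237.4  121.7] grip 0.003 F [-0.9 -0.6  6.5]
y [0.015 1.    0.   ] z [-0.  0. -1.] q [-0.71  0.51  1.75  0.    0.89 -2.27]
units [ 0.07 -0.03 -0.01]
```

View pics/s15.png

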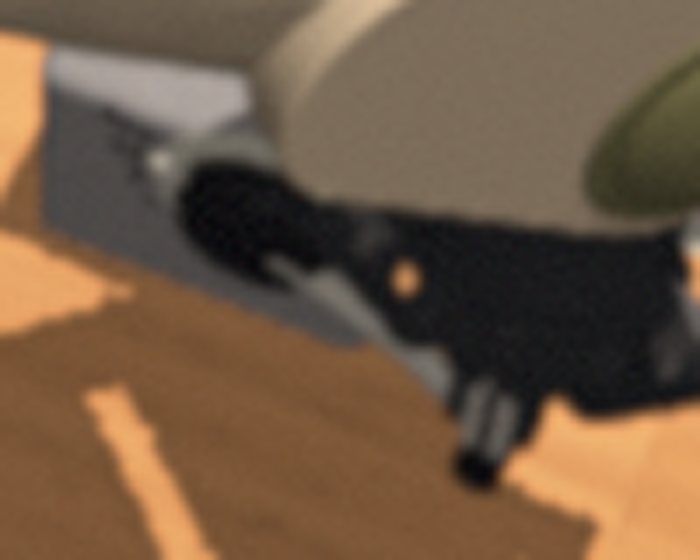

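View pics/d15.png

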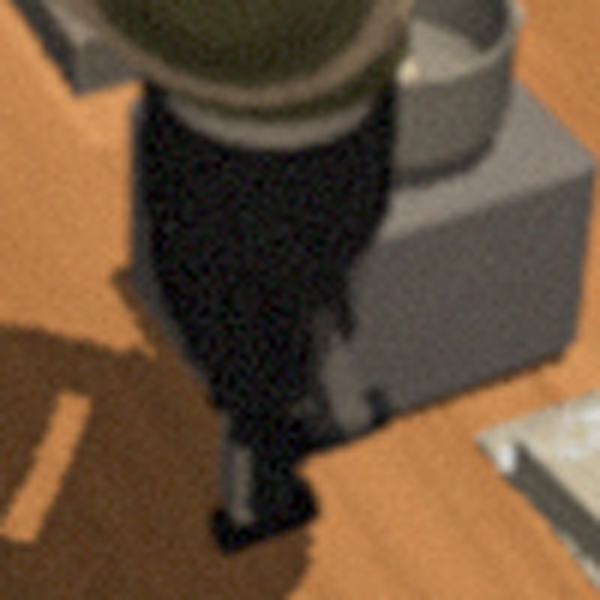

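View pics/w15.png

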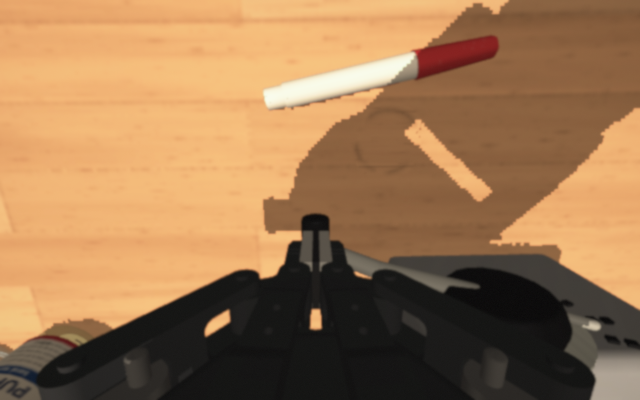

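```bash
python3 - <<'E'
from h import *
S=ctrl.get_calibration("scene");D=ctrl.get_calibration("side");W=ctrl.get_calibration("wrist")
def onx(c,uv,x):
    o,d=ray(c,uv);return (o+d*(x-o[0])/d[0]).round(1)
for n,c,uv in(("S",S,(342.9,262.9)),("W",W,(592,325))):
    for x in(465,470): 
        P=onx(c,uv,x);print("pointer",n,P,"theta",round(.52+np.arctan2(P[2]-75,P[1]+154.2)-.52,3))
for n,c,uv in(("S",S,(388.2,307)),("D",D,(270+222/6,220+535/6))):
    P=onx(c,uv,436);print("bar end",n,P,"theta",round(.52-np.arctan2(P[2]-75,-(P[1]+154.2)),3))
for th in (.6,.75,.9,1.05,1.25): # where bar front end should appear
    q=[436,-154.2-90*np.cos(.52-th),75+90*np.sin(.52-th)];print(th,proj(S,q).round(1),proj(D,q).round(1))
a=cv2.imread('pics/w15.png');cv2.imwrite('pics/w15c.png',cv2.resize(a[230:400,400:640],None,fx=3.3,fy=3.3,interpolation=cv2.INTER_CUBIC))
E
```

```text
pointer S [ 465.  -125.7   94.7] theta 0.605
pointer S [ 470.  -123.7   86. ] theta 0.346
pointer W [ 465.  -129.    94.3] theta 0.654
pointer W [ 470.  -122.3   88.2] theta 0.392
bar end S [ 436.  -239.1   48.1] theta 0.827
bar end D [ 436.  -240.    42.4] theta 0.883
0.6 [[391.5 303.4]] [[308.1 301.4]]
0.75 [[389.8 306.1]] [[307.5 305.5]]
0.9 [[387.2 308.2]] [[306.5 308.7]]
1.05 [[383.9 309.8]] [[305.1 310.9]]
1.25 [[378.5 311. ]] [[302.7 312.3]]
```

View pics/w15c.png

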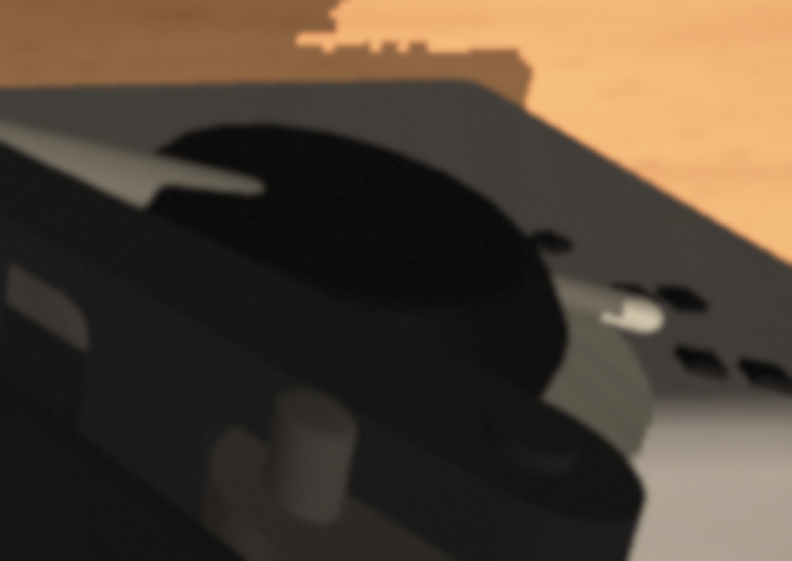

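```bash
python3 - <<'E'
from h import *
S=ctrl.get_calibration("scene");D=ctrl.get_calibration("side");W=ctrl.get_calibration("wrist")
def onx(c,uv,x):
    o,d=ray(c,uv);return (o+d*(x-o[0])/d[0]).round(1)
w=lambda u,v:(400+u/3.3,230+v/3.3)
for x in (471,474):
  for n,u in (("one",w(550,240)),("two",w(680,298)),("three1",w(700,360)),("three2",w(765,375))):
    P=onx(W,u,x);print(x,n,P,"ang",round(np.arctan2(P[2]-75,P[1]+154.2),3))
A=[];b=[]
for c,uv in((S,(320+160/7,240+160/7)),(W,w(645,315))):
    o,d=ray(c,uv);d/=np.linalg.norm(d);P=np.eye(3)-np.outer(d,d);A.append(P);b.append(P@o)
X=np.linalg.solve(sum(A),sum(b));print("ptr",X,"ang",np.arctan2(X[2]-75,X[1]+154.2))
a=cv2.imread('pics/scene0.png');cv2.imwrite('pics/s0d.png',cv2.resize(a[245:295,320:400],None,fx=9,fy=9,interpolation=cv2.INTER_CUBIC))
a=cv2.imread('pics/w13.png');cv2.imwrite('pics/w13d.png',cv2.resize(a[200:330,330:630],None,fx=2.6,fy=2.6,interpolation=cv2.INTER_CUBIC))
E
```

```text
471 one [ 471.  -118.7   71.9] ang -0.087
471 two [ 471.  -112.4   84.1] ang 0.214
471 three1 [ 471.  -120.5   94.9] ang 0.533
471 three2 [ 471.  -115.5   97.2] ang 0.521
474 one [ 474.  -114.6   67.7] ang -0.182
474 two [ 474.  -108.1   80.3] ang 0.114
474 three1 [ 474.  -116.5   91.5] ang 0.413
474 three2 [ 474.  -111.3   93.9] ang 0.415
ptr [ 466.94206417 -124.9669888    91.84624324] ang 0.5227916841376765
```

View pics/w13d.png

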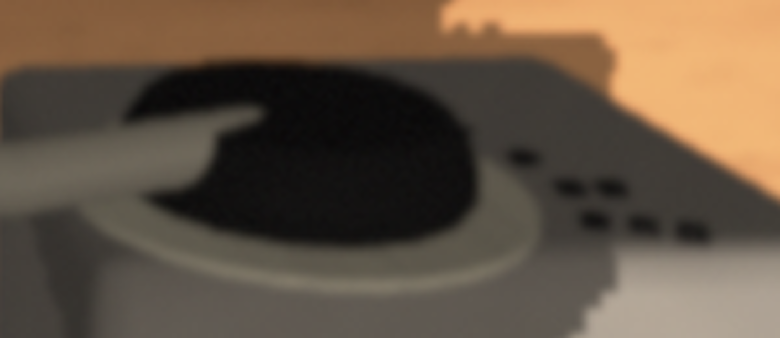

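View pics/s0d.png

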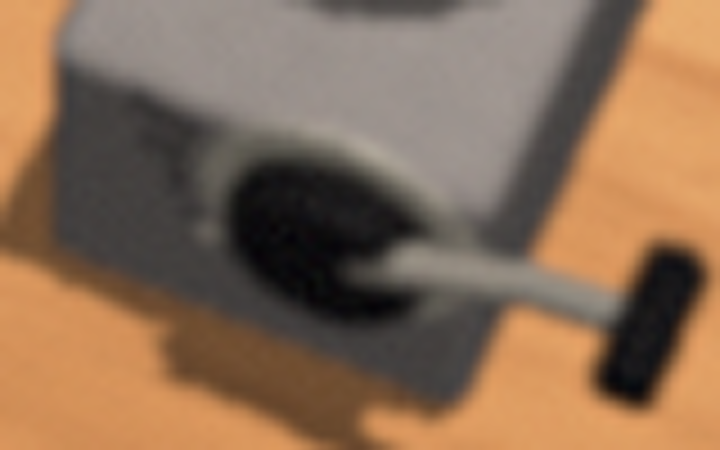

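```bash
python3 -c "
from h import *
need(); print(ctrl.finish_job())"
```

```text
t 21.65 p [ 451.4 -237.4  121.7] grip 0.002 F [-0.7  0.1  6.4]
y [0.015 1.    0.   ] z [-0.  0. -1.] q [-0.71  0.51  1.75  0.    0.89 -2.27]
the job is handed in; nothing more can be done
None
```

I handed the job in at 21.65 s, with the fingertips still pressing the dial lever at about the third notch.

- **Beads:** I scooped all four and tipped them into the cup. The wrist picture after releasing the scoop showed all four inside, and I saw none spilled. The fingers never went near them.
- **Scoop:** It stands upright on the bench to the right of the shaker, released. It was still standing in the pictures taken after I let go.
- **Lever:** The wrist reads about 6.4 N upward. The TCP height gives a lever angle of about 0.91 rad, against 0.90 for the third notch and 1.25 for the stop.
- **Tally counter:** I did not touch it.

**Where the checks disagreed:** The pictures put the lever slightly lower than the TCP height did. The bar end read about 0.83 rad from the scene camera and 0.88 rad from the side camera. The pointer reading depended on how far I assumed it stands off the face: 0.35–0.39 rad above level at one depth, against the expected 0.38, but about 0.52 when I triangulated its position. These are within what a pixel or the 2 mm calibration could explain, so I went by the TCP height. I did not see the click itself.

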